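# Watch case inspection by mirror

## Robot

A 6-joint arm with a two-finger parallel gripper is mounted at the origin on the work surface. World frame = base frame: x ahead of the robot, y to its left, z up, the work surface at z = 0. Lengths are in m, angles in rad, forces in N, time in s.
With the tool pointing down it reaches from about 0.375 to 0.9 m from the base axis. Payload 3.1 kg.
Tool frame: the origin (TCP) lies at the very end of the fingers, on their centre line; the grasp point (between the pads) lies 19 mm behind it; z points along the fingers, y is the line along which they close (so a half turn about z gives the same grasp; the last joint's range is limited). The gripper opens to 85 mm and grips with 20 to 120 N. Pads are 22 mm wide; open, the fingers measure 114 mm over their backs; the gripper's body (76 mm by 85 mm) begins 54 mm behind the grasp point. The pads swing forward as they close: fully open they stand 13 mm farther back than shut.
Start: joints at [0.94, 0.527, 1.433, -0, 1.181, -0.178], TCP at [0.273, 0.562, 0.231] pointing down, gripper open.
Joint ranges: [-3.08, 3.08], [-0.75, 2.2], [0.22, 2.44], [-1.43, 4.57], [0, 2.65], [-2.85, 2.85]. Speed limits (rad/s): [2.79, 2.79, 3.14, 3.14, 3.14, 3.14].

## Interface

Orientations are given as a unit quaternion [x, y, z, w].
In Python, from station import sense, snapshot, camera_params, sign_off gives the robot as it stands.
- The arm moves only by the shell command python3 -m handwheel 'ROWS' [OPENING] [FORCE]. ROWS is JSON, a list that holds one entry, the list of rows, each a list of 4 numbers: the shift along the tool's x, y, z in units of 25 mm (1.0 is 25 mm), then the turn about the tool's z in units of 6 degrees (1.0 is 6 degrees). A call has 1 to 20 rows; each row shifts and turns the commanded pose from where the row before left it, along the tool's axes as they then stand; what a row does not reach is not made up. A row lasts 1/8 s, in which the tool goes at most 62.5 mm and 10.7 degrees, less where a joint would pass 70% of its speed; a pose out of reach is approached as far as the arm can. A call is refused whole if a number of a shift passes 1 or a number of a turn 1, either way. A call with a gripper value outside its range is refused whole. OPENING is the finger opening in mm, from 0 to 85.4, set as the call begins (- or left out, the last holds). The fingers move at their own pace and stop on an object; FORCE is the grip in N (left out, the last holds). Time passes only in rows, so rows that do not move let the fingers close. It gives the time, the measured TCP pose, the force, the opening and the grip force at its end, in the units of the state.
- sense(): the state, without advancing time (a new reading comes with each control period).
- snapshot(name): name is "side" or "top" or "wrist"; returns (picture, depth): 400x640x3 uint8, red, green, blue; 400x640 float32, m along the optical axis (not along the pixel's ray), 0 where there is no reading.
- camera_params(name): a dict with "mtx" (3x3 intrinsics, pixels), "D" ([k1, k2, p1, p2, k3] as OpenCV has them; the pictures are not rectified), "extrinsics" (4x4, takes a point from camera to world coordinates); the wrist camera has in their place "hand_eye" (4x4, takes a point from camera to tool coordinates, whose origin is the TCP and whose axes are the flange's). Camera axes: x right, y up, looking along -z (the intrinsics and any distortion apply to the point x, -y, -z); pixel columns grow to the right and rows downward; lengths in m; the calibration is good to about 2 mm. A picture is of the moment at which its call begins: read the wrist's pose just before it. camera_params takes no time and is no camera call.
- sign_off(): hands the job in; it is judged then, once.
The state is a dict: "t": time; "q": joint angles; "qd": joint speeds; "tau": joint torques, N m; "tcp_pos": TCP position; "tool_rot": TCP orientation; "force": force on the tool from outside, world axes, zero at the start; "ft_torque": the same for the moment, N m; "finger_gap": opening from 0.0 (shut) to 1.0 (fully open); "gripper_force": force on a finger pad.
Only numpy, scipy, OpenCV 4.12 (cv2) and the standard library are available. Lean on these libraries where they do the work, as an engineer would, in place of code of your own. Each camera call takes 0.05 s, during which the arm holds its last target. There are 200 camera calls.

## Task

On the watchmaker's bench, first turn the rotary handle of the isolator box clockwise from off to its on detent to light the viewing scope, and leave it on. Then take the post of the sprung mirror and swing the mirror until the scope, looking into it, sees the mark on the back of the round watch case (not the narrow rectangular one): the scope's light line, bent by the mirror, then points at that mark. Finish holding the mirror still at that angle with the gripper, because it springs back if let go, and leave the loupe, oil jar and screwdriver where they lie.

Things in the scene. Friction and masses are not known exactly. Their poses are not given: they have to be found in the camera images.
- switch (a joint): Angle of the isolator's black rotary handle, rad: 0 = off, 1.047 (60 degrees) = on, each against a stop; grows clockwise from above. An over-centre spring (about 0.1 N m at the ends, none midway) snaps it to the nearer end. It turns about the upright axis through switch_grip. The grey box, 85 x 85 mm, 42 mm high, is fixed.
- switch_grip (a point): Grip point on the handle's axis, 72 mm above the bench. The handle is an upright bar 58 mm long (along this point's x axis, which turns with it), 14 mm thick (along y); its sides span heights 52 to 82 mm; below it is a 48 mm disc. A white stroke on the top lies at its -x end; two white strokes on the box show off and on.
- mirror (a joint): Angle of the swivel mirror, rad: 0 = rest (sprung stop), up to 1.35; grows clockwise seen from above. A spring returns it to 0 (0.2 N m/rad, 0.06 N m at rest, so 1 to 4 N at the post). The mirror (48 mm wide, 44 mm high, black frame, silvered front) turns about the vertical axis through pivot.
- pivot (a point): Point on the mirror's upright swivel axis at the height of the sight line, 60 mm above the bench. It is fixed to the rig (steel foot disc of 90 mm, a rail and the scope, fixed to the bench). The mirror's upper edge is 82 mm above the bench.
- post_top (a point): Centre of the top end of the mirror's steel post, 112 mm above the bench: an upright round pin of 12 mm diameter, free to grip between heights 65 and 112 mm, carried at the end of a level arm that stands straight out from the mirror's back, 90 mm from the swivel axis. The mirror faces away from the post.
- scope_lens (a point): Centre of the lens of the fixed viewing scope (black horizontal tube of 36 to 42 mm diameter, top 81 mm above the bench), 112 mm from the pivot axis; it looks straight at pivot. The mirror shows it the direction that mirrors its own about the mirror's normal, so this turns by twice the mirror's turn.
- sight (a point): Frame on the swivel axis at the bench: its x axis points level along the scope's line of sight after the mirror, z up. When the isolator is on, a pale light line 3 mm wide lies on the bench along this x axis from 47 to 147 mm out; off, it is not seen. The mark is in view when it lies within 12 mm of this axis.
- mark (a point): The mark to be seen: a dark upright stroke 4 x 18 mm at the centre of the back of the round steel watch case (42 mm in diameter, standing on edge in a grey holder fixed to the bench), 60 mm above the bench, 110 to 190 mm from the swivel axis.
- narrow_case: The other watch case, a narrow rectangle 26 mm wide and 42 mm high, with the same stroke, in a like fixed holder; origin at the holder's underside. Not the one to inspect. The round and narrow cases may stand in either place.
- loupe: Loose black eye loupe, a cone 34 mm wide and 28 mm high, origin under its centre; leave it.
- oil_jar: Loose amber jar 36 mm wide and 42 mm high, origin under its centre; leave it.
- screwdriver: Loose screwdriver 150 mm long lying on the bench along its x axis; leave it.
Things that resemble listed ones, but are neither listed nor needed, are in the scene too. Leave any brown or green look-alike of the part that bears mark alone.

How it is judged:
On the way:
1. the isolator handle is turned to its on detent (value of joint switch above 0.95 rad), for 0.2 s.
At the end, for the whole second after the job is handed in: The isolator handle is on (beyond 0.95 rad), the mark on the round case is within 12 mm sideways of the scope's reflected line of sight, the fingers hold the mirror (contact over 0.5 N) and it is still (under 0.05 rad/s) (value of joint switch above 0.95 rad and y of mark in the frame of sight between -0.012 and 0.012 m and x of mark in the frame of sight above 0.05 m and contact force between the fingers and mirror above 0.5 N and velocity of joint mirror between -0.05 and 0.05 rad/s); the arm keeps its last pose, push and grip.
It fails at once if the loupe is pushed more than 30 mm (distance of loupe from where it was at the start of the episode above 0.03 m).
It fails at once if the oil jar is pushed more than 30 mm (distance of oil_jar from where it was at the start of the episode above 0.03 m).
It fails at once if the screwdriver is pushed more than 30 mm (distance of screwdriver from where it was at the start of the episode above 0.03 m).
It also fails if it takes over 58 s, if anything falls off the work surface, if the arm or the gripper's body presses on something with over 40 N, if the wrist force passes 120 N, or if a joint passes its speed limit or range.

## Working session

There is one attempt and no reset: what is moved stays moved. The work goes in short steps, Python scripts to look and compute and a shell command to move; the robot and the scene stay as the last step left them, time stands still between calls to the robot, and variables do not carry over. Pictures are saved under pics/ and viewed, at most 10 in all, crops included, and the job is handed in when it is done.

```bash
mkdir -p pics
cat > h.py <<'E'
import numpy as np, cv2
from station import sense, snapshot, camera_params
from scipy.spatial.transform import Rotation as R
def ext(name, s=None):
    p=camera_params(name)
    if name!="wrist": return p, np.array(p["extrinsics"])
    s=s or sense(); T=np.eye(4); T[:3,:3]=R.from_quat(s["tool_rot"]).as_matrix(); T[:3,3]=s["tcp_pos"]
    return p, T@np.array(p["hand_eye"])
def cloud(name, depth, s=None):
    p,T=ext(name,s); K=np.array(p["mtx"]); D=np.array(p["D"])
    h,w=depth.shape; u,v=np.meshgrid(np.arange(w),np.arange(h))
    n=cv2.undistortPoints(np.stack([u,v],-1).reshape(-1,1,2).astype(float),K,D).reshape(h,w,2)
    P=np.stack([n[...,0]*depth,-n[...,1]*depth,-depth],-1)
    return P@T[:3,:3].T+T[:3,3]
def ray_z(name,uv,z,s=None):
    p,T=ext(name,s); n=cv2.undistortPoints(np.array(uv,float).reshape(-1,1,2),np.array(p["mtx"]),np.array(p["D"])).reshape(-1,2)
    d=np.c_[n[:,0],-n[:,1],-np.ones(len(n))]@T[:3,:3].T; o=T[:3,3]
    return o+d*((z-o[2])/d[:,2])[:,None]
def proj(name,P,s=None):
    p,T=ext(name,s); c=(np.atleast_2d(P)-T[:3,3])@T[:3,:3]; c=c*[1,-1,-1]
    return cv2.projectPoints(c,np.zeros(3),np.zeros(3),np.array(p["mtx"]),np.array(p["D"]))[0].reshape(-1,2)
def take(name,fn):
    s=sense(); im,d=snapshot(name); cv2.imwrite(f"pics/{fn}.png",im[...,::-1]); np.savez(f"pics/{fn}.npz",im=im,d=d,P=cloud(name,d,s)); return s,im,d
E
python3 - <<'E'
from h import *
s,im,d=take("top","top0"); s2,im2,d2=take("side","side0")
print(s); 
for n in("top","side"): print(n,np.round(ext(n)[1],3).tolist())
E
```

```text
{'t': 0.0, 'q': array([ 9.39492073e-01,  5.28456381e-01,  1.43389195e+00, -3.18864107e-06,
        1.18139445e+00, -1.78494402e-01]), 'qd': array([ 8.91722674e-05,  7.12205394e-04, -5.59044568e-04,  5.22755643e-04,
        6.60807601e-04,  6.30979006e-04]), 'tau': array([ 5.92549477e-04, -4.42354703e+01, -1.78025508e+01, -3.36765142e-04,
        8.35447863e-03, -3.06624520e-05]), 'tcp_pos': array([0.27297986, 0.56144606, 0.23034292]), 'tool_rot': array([ 2.24474934e-01,  9.74479270e-01, -9.88719437e-04, -4.22141718e-04]), 'force': array([-0.65424631,  0.29644205,  0.05840418]), 'ft_torque': array([-0.01238259, -0.01063219,  0.00212617]), 'gripper_force': 0.0, 'finger_gap': 1.0010173078431743}
top [[-0.003, 0.993, -0.119, 0.499], [-1.0, -0.005, -0.013, -0.043], [-0.014, 0.119, 0.993, 1.133], [0.0, 0.0, 0.0, 1.0]]
side [[0.776, 0.324, -0.542, 0.135], [-0.631, 0.411, -0.657, -0.599], [0.01, 0.852, 0.523, 0.563], [0.0, 0.0, 0.0, 1.0]]
```

View pics/top0.png

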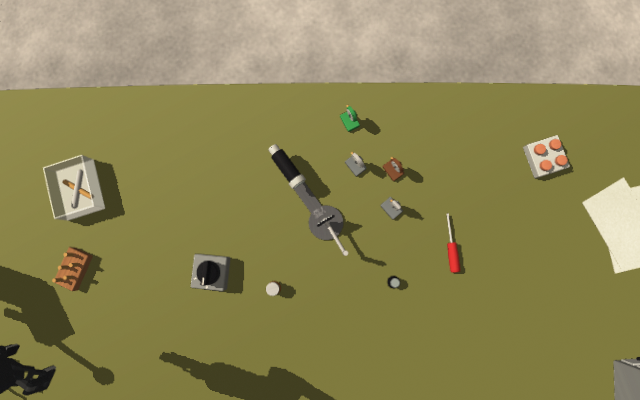

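View pics/side0.png

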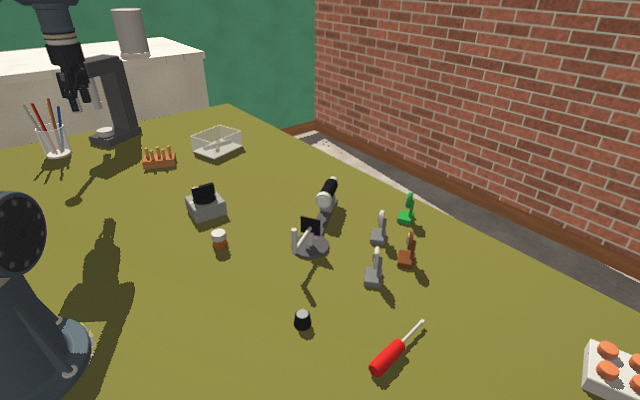

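Top view: isolator at (209,272), scope at (290,165) → mirror foot (326,222), post top (346,253), jar (273,289), loupe (394,282), screwdriver (452,243). Candidates for the case: grey (356,163), grey (391,208), green (350,119) and brown (394,168). The last two are decoys. The grey ones need a close crop to tell round from narrow.

Run:
```python
from h import *
t=np.load("pics/top0.npz"); s=np.load("pics/side0.npz")
def crop(im,x,y,w,h,W,H): return cv2.resize(im[y:y+h,x:x+w],(W,H),interpolation=cv2.INTER_CUBIC)
a=crop(s["im"],280,170,150,120,500,400)
a=cv2.resize(a,(400,300)); b=crop(t["im"],330,140,80,60+20,300,300)
b2=crop(t["im"],330,140,80,80,400,300)
c=crop(t["im"],185,245,56,42,400,300); e=crop(t["im"],290,190,80,75,400,300)
cv2.imwrite("pics/crop1.png",np.vstack([np.hstack([a,b2]),np.hstack([c,e])])[...,::-1])
P=t["P"]
for n,(u,v) in dict(case1=(356,160),case2=(394,205),post=(346,253),foot=(320,235),sw=(207,273),jar=(273,289),loupe=(394,282),scope=(285,165)).items(): print(n,np.round(P[v,u],3))
# white stroke/edges: pins
m=(P[...,2]>0.095)&(P[...,2]<0.13)&(np.abs(P[...,1]+0.1)<.15)
print("post",m.sum(),P[m].mean(0), np.argwhere(m).mean(0))
m=(P[...,2]>0.075)&(P[...,2]<0.09)
lab=cv2.connectedComponentsWithStats(m.astype(np.uint8))
for i in range(1,lab[0]):
  k=lab[1]==i
  if k.sum()>4: print(k.sum(),lab[3][i].round(0),P[k].mean(0).round(3),np.ptp(P[k],axis=0).round(3))
```

```text
case1 [ 0.719 -0.114  0.077]
case2 [ 0.608 -0.205  0.078]
post [ 0.493 -0.086  0.112]
foot [ 0.539 -0.024  0.009]
sw [0.446 0.245 0.082]
jar [0.406 0.091 0.044]
loupe [ 0.42  -0.208  0.028]
scope [0.708 0.06  0.078]
post 24 [ 0.49337572 -0.08437691  0.11101063] [253.         345.29166667]
47 [352. 112.] [ 0.84  -0.106  0.08 ] [0.028 0.015 0.01 ]
378 [288. 168.] [0.7   0.053 0.078] [0.098 0.072 0.012]
50 [358. 159.] [ 0.721 -0.119  0.079] [0.025 0.019 0.009]
52 [398. 164.] [ 0.708 -0.217  0.079] [0.027 0.022 0.01 ]
47 [396. 205.] [ 0.608 -0.21   0.081] [0.022 0.021 0.012]
43 [326. 220.] [ 0.573 -0.04   0.082] [0.024 0.041 0.011]
152 [205. 273.] [0.447 0.251 0.082] [0.057 0.018 0.014]
157 [634. 382.] [ 0.177 -0.78   0.082] [0.081 0.021 0.015]
```

View pics/crop1.png

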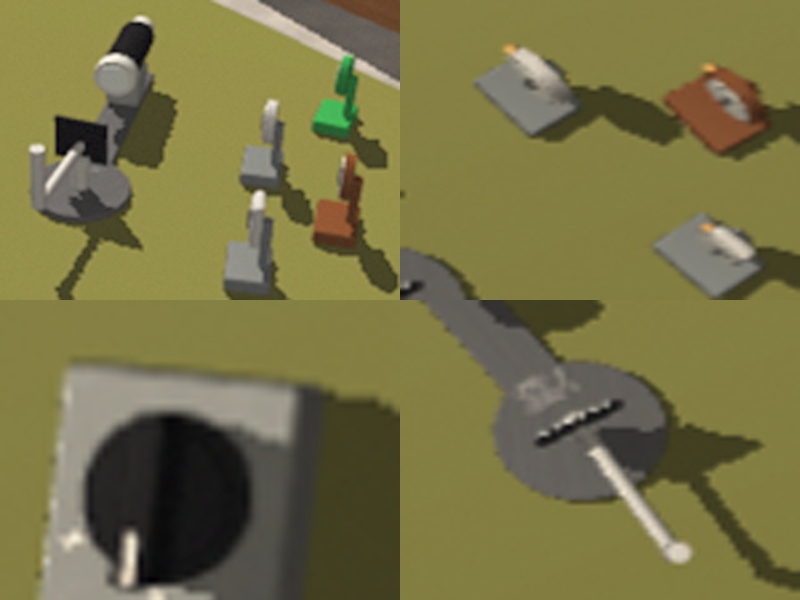

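```bash
cat >> h.py <<'E'
def goal(xyz,yaw_deg=None):
    s=sense(); M=R.from_quat(s["tool_rot"]).as_matrix()
    d=(np.array(xyz)-s["tcp_pos"])@M/0.025
    y=np.degrees(np.arctan2(M[1,1],M[0,1])); print("tcp",s["tcp_pos"].round(4),"yawY",y.round(2),"tilt",M[:,2].round(4),"units",d.round(2),end=" ")
    if yaw_deg is not None:
        t=(y-yaw_deg+90)%180-90; print("turn units (shift first)",(t/6).round(2),end=" ")
    print("q6",s["q"][5].round(2))
def line2d(p):
    c=p.mean(0); w,v=np.linalg.eigh(np.cov(p.T)); a=v[:,1]; return c,np.degrees(np.arctan2(a[1],a[0])),np.ptp((p-c)@a),np.ptp((p-c)@v[:,0])
E
python3 - <<'E'
from h import *
P=np.load("pics/top0.npz")["P"]; S=np.load("pics/side0.npz")["P"]
def sel(P,c,r,z0,z1): return P[(np.hypot(P[...,0]-c[0],P[...,1]-c[1])<r)&(P[...,2]>z0)&(P[...,2]<z1)]
for n,c,z in(("sw",(.447,.25),(.078,.087)),("boxtop",(.447,.25),(.036,.048)),("case1",(.721,-.119),(.06,.09)),("case2",(.608,-.21),(.06,.09)),("mirror",(.573,-.04),(.078,.09))):
  for nm,Q in(("top",P),("side",S)):
    k=sel(Q,c,.07 if n=="boxtop" else .04,*z)
    if len(k)>5: print(n,nm,len(k),[np.round(x,3) for x in line2d(k[:,:2])])
print(np.round(camera_params("wrist")["hand_eye"],3)); print(camera_params("wrist")["mtx"])
goal((.447,.25,.2),90)
E
```

```text
sw top 139 [array([0.447, 0.251]), np.float64(175.076), np.float64(0.057), np.float64(0.015)]
sw side 76 [array([0.443, 0.248]), np.float64(175.001), np.float64(0.055), np.float64(0.015)]
boxtop top 803 [array([0.447, 0.25 ]), np.float64(46.034), np.float64(0.111), np.float64(0.113)]
boxtop side 390 [array([0.437, 0.233]), np.float64(149.734), np.float64(0.107), np.float64(0.102)]
case1 top 95 [array([ 0.721, -0.119]), np.float64(-143.508), np.float64(0.046), np.float64(0.019)]
case1 side 66 [array([ 0.713, -0.127]), np.float64(-145.367), np.float64(0.03), np.float64(0.017)]
case2 top 64 [array([ 0.609, -0.209]), np.float64(-141.764), np.float64(0.029), np.float64(0.019)]
case2 side 84 [array([ 0.604, -0.215]), np.float64(-139.533), np.float64(0.025), np.float64(0.019)]
mirror top 42 [array([ 0.573, -0.039]), np.float64(120.89), np.float64(0.048), np.float64(0.005)]
mirror side 46 [array([ 0.57 , -0.041]), np.float64(120.611), np.float64(0.047), np.float64(0.007)]
[[-0.001  0.953  0.301  0.078]
 [ 1.     0.001 -0.     0.   ]
 [-0.001  0.301 -0.953 -0.141]
 [ 0.     0.     0.     1.   ]]
[[309.45854963   0.         321.1558756 ]
 [  0.         309.45854963 207.04145812]
 [  0.           0.           1.        ]]
tcp [0.273  0.5615 0.2304] yawY 64.06 tilt [-0.0012 -0.0016 -1.    ] units [-11.71  -8.16   1.23] turn units (shift first) -4.32 q6 -0.18
```

Case1 (356,163) measures 46 mm wide at the top and case2 (391,208) 29 mm. So the round one is the grey case at world (0.721, -0.119), and the crop agrees. Next I move over the switch.

```bash
python3 -m handwheel '[[[-1,-0.7,0,0],[-1,-0.7,0,0],[-1,-0.7,0,0],[-1,-0.7,0,0],[-1,-0.7,0,0],[-1,-0.7,0,0],[-1,-0.7,0,0],[-1,-0.7,0,0],[-1,-0.7,0,0],[-1,-0.7,0,0],[-1,-0.7,0,0],[-0.7,-0.46,0,0],[0,0,0.6,-1],[0,0,0.6,-1],[0,0,0,-1],[0,0,0,-0.5],[0,0,0,0],[0,0,0,0]]]' 85 60
python3 - <<'E'
from h import *
s,im,d=take("wrist","w1"); P=np.load("pics/w1.npz")["P"]
k=P[(np.hypot(P[...,0]-.447,P[...,1]-.25)<.04)&(P[...,2]>.076)&(P[...,2]<.088)]
if len(k)>5: print(len(k),line2d(k[:,:2]),k[:,2].mean(), k[:,:2].min(0),k[:,:2].max(0))
goal((.447,.25,.058),85)
E
```

```text
t: 2.35
tcp_pos: [0.447, 0.2506, 0.2012]
tool_rot: [0.044, 0.999, -0.0, -0.0]
force: [-0.0, -0.1, 0.1]
finger_gap: 0.994
gripper_force: 0.0
979 (array([0.44326171, 0.25362342]), np.float64(174.616286166128), np.float64(0.057066741607058075), np.float64(0.013590135916289232)) 0.0800223084138729 [0.41591934 0.24443216] [0.47328324 0.26232596]
tcp [0.4471 0.2506 0.2012] yawY 85.02 tilt [-2.e-04 -1.e-04 -1.e+00] units [-0.   -0.02  5.73] turn units (shift first) 0.0 q6 -1.19
```

View pics/w1.png

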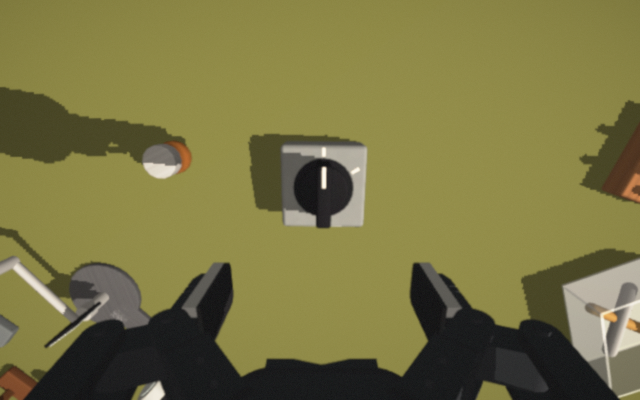

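The wrist view shows the handle at (324,190) between the open fingers, its stroke at the off mark (324,150) and the on mark clockwise at (357,170). Next: descend, close and turn.

```bash
python3 -m handwheel '[[[0.06,0.04,1,0],[0,0,1,0],[0,0,1,0],[0,0,1,0],[0,0,0.8,0],[0,0,0.5,0],[0,0,0.4,0],[0,0,0,0],[0,0,0,0]]]' && python3 -m handwheel '[[[0,0,0,0],[0,0,0,0],[0,0,0,0],[0,0,0,0],[0,0,0,0],[0,0,0,0],[0,0,0,0],[0,0,0,0]]]' 8 40
```

```text
t: 3.52
tcp_pos: [0.4462, 0.2519, 0.0593]
tool_rot: [0.043, 0.999, 0.0, 0.001]
force: [0.3, 0.1, 0.2]
finger_gap: 0.992
gripper_force: 0.0
t: 4.53
tcp_pos: [0.4459, 0.2523, 0.0591]
tool_rot: [0.044, 0.999, 0.0, 0.0]
force: [-2.1, 5.7, 4.4]
finger_gap: 0.155
gripper_force: 40.7
```

```bash
python3 -m handwheel '[[[0,0,0,0.8],[0,0,0,0.8],[0,0,0,0.8],[0,0,0,0.8],[0,0,0,0.8],[0,0,0,0.8],[0,0,0,0.8],[0,0,0,0.8],[0,0,0,0.8],[0,0,0,0.8],[0,0,0,0.8],[0,0,0,0.8],[0,0,0,0.5],[0,0,0,0],[0,0,0,0],[0,0,0,0]]]'; python3 -c "
from h import *
s=sense();goal((.446,.252,.2),25);print(s['ft_torque'])"
```

```text
t: 6.52
tcp_pos: [0.4453, 0.2516, 0.0591]
tool_rot: [0.541, 0.841, -0.0, -0.0]
force: [-2.0, 3.6, 6.0]
finger_gap: 0.154
gripper_force: 40.5
tcp [0.4453 0.2516 0.0591] yawY 24.56 tilt [-7.e-04 -7.e-04 -1.e+00] units [ 0.    0.03 -5.64] turn units (shift first) -0.07 q6 -0.13
[0.41293609 0.4086     0.07506126]
```

```bash
python3 -m handwheel '[[[0,0,0,0],[0,0,0,0],[0,0,0,0],[0,0,0,0],[0,0,0,0],[0,0,-0.6,0],[0,0,-1,0],[0,0,-1,0],[0,0,-1,0],[0,0,-1,0],[0,0,-1,0],[0,0,-0.4,0],[0,0,0,0]]]' 85; python3 -c "
from h import *
s,im,d=take('wrist','w2');P=np.load('pics/w2.npz')['P']
k=P[(np.hypot(P[...,0]-.446,P[...,1]-.252)<.035)&(P[...,2]>.074)&(P[...,2]<.09)]
print(len(k),line2d(k[:,:2]))
s,im,d=take('top','t2')
goal((.493,-.085,.17),100)"
```

```text
t: 8.15
tcp_pos: [0.446, 0.2518, 0.2097]
tool_rot: [0.541, 0.841, 0.001, 0.001]
force: [-0.4, 0.9, -0.3]
finger_gap: 0.994
gripper_force: 0.0
953 (array([0.44420241, 0.25480745]), np.float64(114.60361058302755), np.float64(0.057588833783071586), np.float64(0.013980810485376019))
tcp [0.4451 0.2515 0.2083] yawY 24.46 tilt [-1.3e-03 -4.0e-04 -1.0e+00] units [-13.05  -3.83   1.53] turn units (shift first) -12.59 q6 -0.13
```

```bash
python3 -c "
import cv2,numpy as np
a=cv2.imread('pics/w2.png');b=cv2.imread('pics/t2.png')
cv2.imwrite('pics/c2.png',np.vstack([cv2.resize(a,(480,300)),cv2.resize(b[90:290,230:550],(480,300),interpolation=cv2.INTER_CUBIC)]))"
```

```text
(no output)
```

View pics/c2.png

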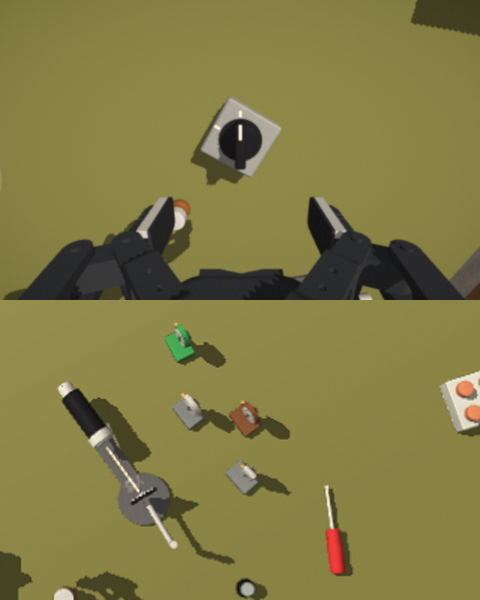

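The handle has turned exactly 60.0° (174.6° → 114.6°), with its stroke at the on mark. The light line now shows on the rig's rail, around (125,475) in the lower crop. Next I move above the post.

```bash
python3 -m handwheel '[[[-1,-0.3,0,0],[-1,-0.3,0,0],[-1,-0.3,0,0],[-1,-0.3,0,0],[-1,-0.3,0,0],[-1,-0.3,0,0],[-1,-0.3,0,0],[-1,-0.3,0,0],[-1,-0.3,0,0],[-1,-0.3,0,0],[-1,-0.3,0,0],[-1,-0.3,0,0],[-1,-0.2,0,0],[0,0,0,0]]]' && python3 -m handwheel '[[[0,0,0,-1],[0,0,0,-1],[0,0,0,-1],[0,0,0,-1],[0,0,0,-1],[0,0,0,-1],[0,0,0,-1],[0,0,0,-1],[0,0,0,-1],[0,0,0,-1],[0,0,0,-1],[0,0,0,-1],[0,0,0,-0.5],[0,0,0,0],[0,0,0,0]]]'
python3 - <<'E'
from h import *
s,im,d=take("wrist","w3"); P=np.load("pics/w3.npz")["P"]
for n,c,r,z in(("post",(.493,-.085),.025,(.1,.122)),("mirror",(.573,-.04),.035,(.076,.09)),("case1",(.721,-.119),.035,(.06,.09)),("case2",(.608,-.21),.035,(.06,.09))):
    k=P[(np.hypot(P[...,0]-c[0],P[...,1]-c[1])<r)&(P[...,2]>z[0])&(P[...,2]<z[1])]
    if len(k)>5: print(n,len(k),[np.round(x,4) for x in line2d(k[:,:2])],k[:,2].mean())
goal((.493,-.085,.078),100)
E
```

```text
t: 10.0
tcp_pos: [0.4939, -0.0848, 0.2077]
tool_rot: [0.542, 0.84, -0.0, -0.001]
force: [0.2, 0.8, 0.5]
finger_gap: 0.998
gripper_force: 0.0
t: 11.88
tcp_pos: [0.4934, -0.0827, 0.2084]
tool_rot: [-0.082, 0.997, 0.0, -0.001]
force: [0.4, 0.3, -0.1]
finger_gap: 0.994
gripper_force: 0.0
post 203 [array([ 0.4916, -0.0841]), np.float64(-175.3057), np.float64(0.0118), np.float64(0.0118)] 0.10903836696457467
mirror 256 [array([ 0.5696, -0.0377]), np.float64(120.7163), np.float64(0.0471), np.float64(0.0052)] 0.07938228874653788
case1 139 [array([ 0.7067, -0.127 ]), np.float64(76.7364), np.float64(0.0184), np.float64(0.0101)] 0.06595296101051329
case2 385 [array([ 0.6029, -0.2094]), np.float64(-136.9213), np.float64(0.0206), np.float64(0.0119)] 0.07323792458419329
tcp [ 0.4935 -0.083   0.2085] yawY 99.44 tilt [-8.e-04  4.e-04 -1.e+00] units [ 0.03 -0.08  5.22] turn units (shift first) -0.09 q6 -2.13
```

View pics/w3.png

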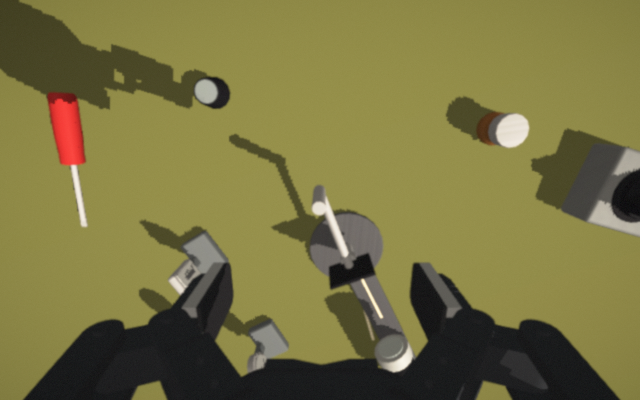

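The wrist view has the post top at (319,205), centred between the fingers, and the light line at (372,297). I descend and grip.

```bash
python3 -m handwheel '[[[0,-0.05,1,0],[0,0,1,0],[0,0,1,0],[0,0,1,0],[0,0,0.7,0],[0,0,0.5,0],[0,0,0,0],[0,0,0,0]]]' && python3 -m handwheel '[[[0,0,0,0],[0,0,0,0],[0,0,0,0],[0,0,0,0],[0,0,0,0],[0,0,0,0],[0,0,0,0],[0,0,0,0]]]' 5 40
python3 - <<'E'
from h import *
s=sense(); p=s["tcp_pos"][:2]
pv=np.array([.572,-.039]); mk=np.array([.7205,-.119])
mr=(120.8-90); print("mirror normal",mr,"post dir",np.degrees(np.arctan2(*(pv-p)[::-1])),"r",np.hypot(*(pv-p)))
sc=np.degrees(np.arctan2(.053+.039,.7-.572)); md=np.degrees(np.arctan2(*(mk-pv)[::-1])); print("scope",sc,"mark",md,np.hypot(*(mk-pv)))
n=(sc+md)/2; a=np.radians(n); print("need normal",n); t=pv-.09*np.array([np.cos(a),np.sin(a)]); print(t); goal([*t,.08])
P=np.load("pics/w3.npz"); 
T=np.load("pics/t2.npz"); im=T["im"].astype(int); Q=T["P"]
E
```

```text
t: 12.92
tcp_pos: [0.4945, -0.0848, 0.0793]
tool_rot: [-0.082, 0.997, -0.0, 0.0]
force: [-0.1, 0.7, -0.4]
finger_gap: 0.996
gripper_force: 0.0
t: 13.92
tcp_pos: [0.4941, -0.0847, 0.079]
tool_rot: [-0.082, 0.997, -0.0, 0.0]
force: [-2.0, -0.4, 4.5]
finger_gap: 0.126
gripper_force: 38.9
mirror normal 30.799999999999997 post dir 30.414737927189403 r 0.09034375351029829
scope 35.706691400602885 mark -28.312258632648263 0.16867794758058927
need normal 3.6972163839773113
[ 0.48218731 -0.04480354]
tcp [ 0.4941 -0.0847  0.079 ] yawY 99.46 tilt [ 2.e-04 -2.e-04 -1.e+00] units [ 0.21  1.65 -0.04] q6 -2.13
```

```bash
python3 -m handwheel '[[[0.06,0.2,0,0],[0.06,0.2,0,0],[0.04,0.2,0,0],[0.03,0.2,0,0],[0.02,0.2,0,0],[0.01,0.2,0,0],[0,0.2,0,0],[-0.01,0.25,0,0],[0,0,0,0],[0,0,0,0],[0,0,0,0],[0,0,0,0]]]'
python3 - <<'E'
from h import *
s,im,d=take("top","t4")
p=s["tcp_pos"]; pv=np.array([.572,-.039]); print("post dir",np.degrees(np.arctan2(*(pv-p[:2])[::-1])))
i0=np.load("pics/t2.npz")["im"].astype(int); df=(im.astype(int)-i0).sum(2)
# candidates: bright pixels near bench at 47..147 out
P=cloud("top",d); x=P[...,0]-pv[0]; y=P[...,1]-pv[1]; r=np.hypot(x,y)
m=(df>60)&(P[...,2]<.02)&(r>.045)&(r<.16)&(x>0)
print(m.sum()); 
if m.sum()>5:
  q=np.argwhere(m)[:,::-1]; g=ray_z("top",q,0.0)[:,:2]; c,a,L,W=line2d(g); print(c,a,L,W, np.degrees(np.arctan2(*(c-pv)[::-1])))
b=cv2.resize(im[100:280,260:440],(600,600),interpolation=cv2.INTER_CUBIC); cv2.imwrite("pics/c4.png",b[...,::-1])
E
```

```text
t: 15.42
tcp_pos: [0.4814, -0.0445, 0.0788]
tool_rot: [-0.083, 0.997, 0.0, -0.001]
force: [-2.5, -2.2, 6.1]
finger_gap: 0.129
gripper_force: 39.5
post dir 3.4982105101915915
102
[ 0.65117281 -0.0852758 ] 164.01205727532155 0.12814623097566724 0.05351322614702465 -30.30590506345236
```

View pics/c4.png

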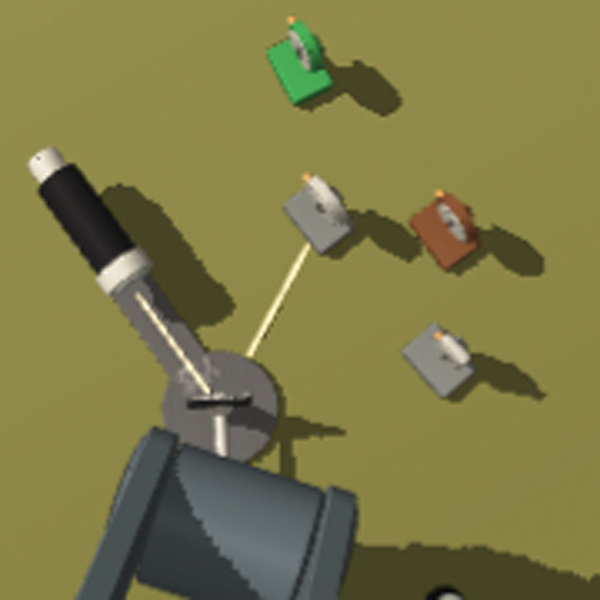

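The pale line runs from crop (248,355) to (308,247), into the round case's holder. I now measure how far it misses the mark sideways.

Run:
```python
from h import *
z=np.load("pics/t4.npz"); im=z["im"].astype(int); P=z["P"]
v,u=np.mgrid[0:400,0:640]
a=np.array([334.4,206.5]); b=np.array([352.4,174.1]); e=(b-a)/np.hypot(*(b-a))
off=np.abs((u-a[0])*e[1]-(v-a[1])*e[0]); al=(u-a[0])*e[0]+(v-a[1])*e[1]
br=im[...,2]; m=(off<4)&(al>1)&(al<34)
w=np.clip(br-np.median(br[m])-25,0,None)*m; k=w>0
g=ray_z("top",np.argwhere(k)[:,::-1],0.)[:,:2]; W=w[k]
c=np.average(g,axis=0,weights=W); C=np.cov(g.T,aweights=W); l,V=np.linalg.eigh(C); dr=V[:,1]*np.sign(V[0,1]); n=np.array([-dr[1],dr[0]])
print(k.sum(),"line",c.round(4),"angle",np.degrees(np.arctan2(dr[1],dr[0])).round(2),"pivot off",((np.array([.572,-.039])-c)@n).round(4))
for nm,f in(("top","top0"),("side","side0"),("wrist","w3")):
  Q=np.load(f"pics/{f}.npz")["P"]
  k=Q[(np.hypot(Q[...,0]-.719,Q[...,1]+.119)<.032)&(Q[...,2]>.045)&(Q[...,2]<.088)]
  h=k[k[:,2]>.074]
  for K in(k,h):
    if len(K)>4:
      ctr=(K[:,:2].max(0)+K[:,:2].min(0))/2; print(nm,len(K),"mean",K[:,:2].mean(0).round(4),"mid",ctr.round(4),"lateral mm",(1e3*((K[:,:2].mean(0)-c)@n)).round(1),(1e3*((ctr-c)@n)).round(1))
# holder top
Q=P; k=Q[(np.hypot(Q[...,0]-.715,Q[...,1]+.119)<.04)&(Q[...,2]>.008)&(Q[...,2]<.03)]
print("holder",len(k),k.mean(0),((k[:,:2].mean(0)-c)@n*1e3).round(1))
# case plane extents along its width direction
k=P[(np.hypot(P[...,0]-.719,P[...,1]+.119)<.035)&(P[...,2]>.05)&(P[...,2]<.088)]
wd=np.array([np.cos(np.radians(-143.5)),np.sin(np.radians(-143.5))]); pr=(k[:,:2]-[.7205,-.119])@wd
print("width range",pr.min(),pr.max());
```

```text
81 line [ 0.6541 -0.083 ] angle -28.56 pivot off -0.0006
top 112 mean [ 0.7215 -0.1185] mid [ 0.7235 -0.1189] lateral mm 1.0 1.7
top 52 mean [ 0.7211 -0.1194] mid [ 0.7223 -0.1205] lateral mm 0.1 -0.3
side 107 mean [ 0.7148 -0.1282] mid [ 0.7208 -0.1248] lateral mm -10.7 -4.8
side 31 mean [ 0.7168 -0.1241] mid [ 0.7188 -0.1238] lateral mm -6.1 -4.8
wrist 271 mean [ 0.7076 -0.1248] mid [ 0.7095 -0.1242] lateral mm -11.2 -9.6
holder 178 [ 0.71472586 -0.11473082  0.01451109] 1.1
width range -0.02586942959023104 0.019007405122669588
```

The line passes within about 1.5 mm of the round case's centre in the same camera, and its angle agrees with the mark's bearing (-28.6° against -28.3°). The post is gripped at 39 N, so I hand in.

```bash
python3 -m handwheel '[[[0,0,0,0],[0,0,0,0],[0,0,0,0],[0,0,0,0]]]'; python3 -c "
from station import sign_off; print(sign_off())"
```

```text
t: 15.98
tcp_pos: [0.4814, -0.0445, 0.0788]
tool_rot: [-0.083, 0.997, 0.0, -0.001]
force: [-3.1, -2.3, 5.6]
finger_gap: 0.124
gripper_force: 39.5
the job is handed in; nothing more can be done
None
```

I handed the job in at about 16 s, but `sign_off()` returned no verdict: the isolator is on (handle turned 60°), and the gripper holds the mirror with the light line about 1–2 mm from the round case's centre in the top camera, against the 12 mm limit.

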